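# Flip the status tag of the finished tube rack

### The job

The rack full of capped sample tubes has been checked: push the hinged status tag on the stand in front of that rack over its hinge with your fingertips, until it lies flat on the rest on the other side with the two-bar face up. Only push or press the tag, gently - do not pinch it. Leave the identical tag in front of the low foam tray as it is, and do not move or pick up the rack, the tray, the specimen cup or the timer.

Things in the scene. Friction and masses are not known exactly. Their poses are not given: they have to be found in the camera images.
- stand_a: Stand to work on. Aluminium, screwed to the bench; base 100 x 136 x 8 mm. Origin: centre of its underside. Own x lies along the hinge pin, towards the tube rack; y across it; z up. Pin 70 mm up, between cheeks at x +-40 mm (6 x 18 mm, tops at 79 mm). Rest posts at y -53 and +53 mm, 14 mm across, tops at 67.5 mm. Space under the tag is open down to the base.
- hinge_a (a point): Middle of the hinge pin of stand_a, 70 mm above the bench; axes as the stand's.
- tag_a (a joint): Hinge angle of stand_a's tag, rad. 0: show plate level on the rest at the stand's -y side, ring face up (starts at 0 to 0.3). pi/2: straight up. pi (stop): level on the +y rest, two-bar face up. Stiff friction hinge, 0.035 N m (about 1.5 N at 25 mm): stays at any angle, no spring. Turns without hitting the stand.
- tip_a (a point): Middle of the free edge of the show plate of stand_a's tag, 60 mm from the pin, mid-thickness. The show plate is rigid white plastic, 62 mm wide, 5 mm thick, centred on the pin; one face has a raised grey ring, the other two raised grey bars (1.5 to 2 mm high).
- tail_a (a point): Middle of the free edge of the tail of stand_a's tag, 35 mm from the pin opposite the show plate, mid-thickness. The tail is 50 mm wide, 5 mm thick and in one line with the show plate: pressing it down swings the show plate up.
- stand_b: Stand to leave alone (may be left or right). Aluminium, screwed to the bench; base 100 x 136 x 8 mm. Origin: centre of its underside. Own x lies along the hinge pin, towards the foam tray; y across it; z up. Pin 70 mm up, between cheeks at x +-40 mm (6 x 18 mm, tops at 79 mm). Rest posts at y -53 and +53 mm, 14 mm across, tops at 67.5 mm. Space under the tag is open down to the base.
- tag_b (a joint): Hinge angle of stand_b's tag, rad. 0: show plate level on the rest at the stand's -y side, ring face up (starts at 0 to 0.3). pi/2: straight up. pi (stop): level on the +y rest, two-bar face up. Stiff friction hinge, 0.035 N m (about 1.5 N at 25 mm): stays at any angle, no spring. Turns without hitting the stand.
- tip_b (a point): Middle of the free edge of the show plate of stand_b's tag; must stay where it is.
- tube_rack: Grey foam rack full of red-capped sample tubes, 83 x 121 mm, 101 mm high, loose, centred about 150 mm behind stand_a (along that stand's +x). Origin: centre of its underside.
- foam_tray: Low grey foam tray without tubes, 155 x 155 mm, 42 mm high, loose, centred about 160 mm behind stand_b. Origin: centre of its underside.
- specimen_cup: White-lidded specimen cup, 53 mm across, 59 mm high, loose, standing between the two stands. Origin: centre of its underside.
- timer: White bench timer with three keys, 62 x 62 mm, 22 mm high, loose, between the specimen cup and the bench's front edge. Origin: centre of its underside.

How it is judged:
By the outcome, as a careful person would: the job done as asked, in the order asked, and still so for the second after the job is handed in, with the robot touching nothing.
It also fails if it takes over 38 s, if anything falls off the work surface, if the arm or the gripper's body presses on something with over 40 N, if the wrist force passes 120 N, or if a joint passes its speed limit or range.

### The arm

A 6-joint arm with a two-finger parallel gripper is mounted at the origin on a cart in front of the work surface, level with it; the furniture and walls round the work are solid. World frame = base frame: x ahead of the robot, y to its left, z up, the work surface at z = 0. Lengths are in mm, angles in rad, forces in N, time in s.
With the tool pointing down it reaches from about 325 to 875 mm from the base axis. Payload 4.4 kg.
Tool frame: the origin (TCP) lies on the centre line of the jaws, within the pads' length; the fingertips stand ahead of it and the grasp point (between the pads) lies 6 mm ahead of it (ctrl.tcp_to_tips is the z of the fingertips in the tool frame, in mm); z points along the fingers, y is the line along which they close (so a half turn about z gives the same grasp; the last joint's range is limited). The gripper opens to 85 mm and grips with 20 to 120 N. Pads are 22 mm wide; open, the fingers measure 114 mm over their backs; the gripper's body (76 mm by 85 mm) begins 54 mm behind the grasp point. The pads swing forward as they close: fully open they stand 13 mm farther back than shut.
Start: joints at [1.125, 0.207, 1.542, -0, 1.393, -0.15], TCP at [167.075, 550.194, 256.282] pointing down, gripper open.
Joint ranges: [-2.73, 2.73], [-0.86, 2.22], [0.23, 2.46], [-1.11, 4.25], [0.08, 2.63], [-2.82, 2.82]. Speed limits (rad/s): [2.79, 2.79, 3.14, 3.14, 3.14, 3.14].

### API

Orientations are given as a 3x3 rotation matrix whose columns are the frame's x, y, z axes.
In Python, from plant import ctrl, sensors, optics gives the robot as it stands. Calls block until the motion is done:
- ctrl.move_ptp(position, orientation): joint-space move of the TCP to a pose.
- ctrl.move_l(position, rot=None, vel=150, threshold=None): straight line of the TCP; rot=None keeps the orientation; vel is the mean speed in mm/s. With threshold (N) it stops when the force on the tool has changed by that much, and returns True; else False.
- ctrl.set_joints(angles): joint-space move.
- ctrl.gripper_to(opening, force=None): finger opening in mm; force is the grip in N (None keeps the last); returns when the fingers have stopped.
- ctrl.hold(seconds).
- ctrl.solve_ik(position, orientation): joint angles nearest the present ones, or None.
- sensors.read_state(): the state.
- optics.grab_frame(name): name is "side" or "top"; returns (picture, depth): 480x640x3 uint8, red, green, blue; 480x640 float32, mm along the optical axis (not along the pixel's ray), 0 where there is no reading.
- optics.camera_params(name): a dict with "mtx" (3x3 intrinsics, pixels), "R" (3x3) and "t" (3): a world point X has camera coordinates R X + t. Camera axes: x right, y down, z forward; pixel columns grow to the right and rows downward; lengths in mm; the calibration is good to about 2 mm. A picture is of the moment at which its call begins. camera_params takes no time and is no camera call.
A pose or a line that the arm cannot do raises ctrl.MotionError and nothing moves.
- ctrl.finish_job(): hands the job in; it is judged then, once.
The state is a dict: "t": time; "q": joint angles; "qvel": joint speeds; "tau": joint torques, N m; "eef_pos": TCP position; "eef_rot": TCP orientation; "force": force on the tool from outside, world axes, zero at the start; "wrist_torque": the same for the moment, N m; "grip_width": finger opening in mm; "grasp_force": force on a finger pad.
Only numpy, scipy, OpenCV 4.12 (cv2) and the standard library are available. Lean on these libraries where they do the work, as an engineer would, in place of code of your own. Each camera call takes 0.05 s, during which the arm holds its last target. There are 200 camera calls.

## Working session

There is one attempt and no reset: what is moved stays moved. The work goes in short steps, each a Python script; the robot and the scene stay as the last script left them, time stands still between calls to the robot, and variables do not carry over. Pictures are saved under pics/ and viewed, at most 10 in all, crops included, and the job is handed in when it is done.

```bash
mkdir -p pics; ls; cat > h.py <<'E'
import numpy as np, cv2
from plant import ctrl, sensors, optics
def snap(cam,name):
    p,d=optics.grab_frame(cam); cv2.imwrite(f'pics/{name}.png',p[:,:,::-1]); np.save(f'pics/{name}.npy',d); return p,d
def world(cam,u,v,d):
    c=optics.camera_params(cam); K=np.array(c['mtx']);R=np.array(c['R']);t=np.array(c['t'])
    return R.T@(np.linalg.inv(K)@np.array([u,v,1.])*d-t)
def cloud(cam,d):
    c=optics.camera_params(cam); K=np.array(c['mtx']);R=np.array(c['R']);t=np.array(c['t'])
    v,u=np.mgrid[:480,:640]; P=np.stack([u,v,np.ones_like(u)],-1)@np.linalg.inv(K).T*d[...,None]
    return (P-t)@R
E
python3 - <<'E'
from h import *
for c in('side','top'):
    snap(c,c+'0'); k=optics.camera_params(c); print(c,k['mtx'],-np.array(k['R']).T@k['t'],k['R'][2])
print(ctrl.tcp_to_tips,sensors.read_state()['t'])
E
```

```text
pics
side [[573.25364854   0.         315.52599852]
 [  0.         573.25364854 240.4368467 ]
 [  0.           0.           1.        ]] [  580.05424681 -1102.22488196   751.48354804] [-0.01911447  0.8467469  -0.53165245]
top [[474.11175374   0.         325.36742024]
 [  0.         474.11175374 233.90661529]
 [  0.           0.           1.        ]] [ 462.28761288  -33.35460526 1005.24609244] [ 0.07470642  0.00796536 -0.99717376]
25.0 0.1
```

View pics/top0.png

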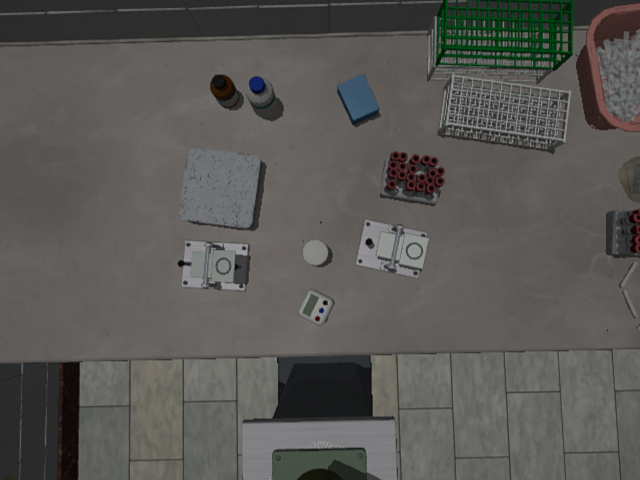

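View pics/side0.png

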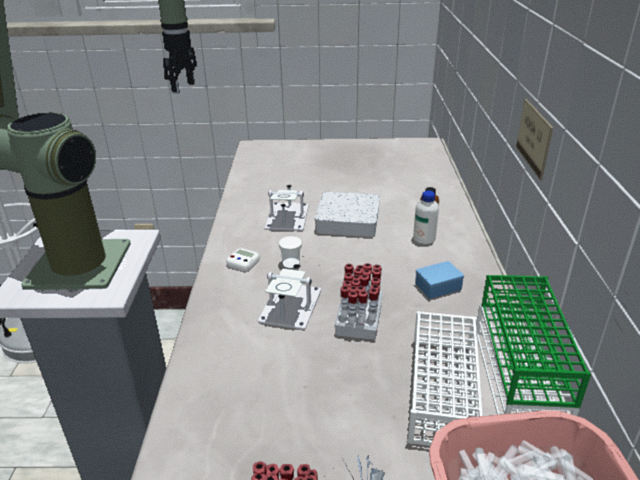

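The top view shows the tube rack at about (412,178), with stand_a in front of it at (393,248) and its show plate on the right, ring face up. stand_b is at (215,265), the cup at (316,253) and the timer at (316,306). Next I'll enlarge stand_a.

```bash
python3 - <<'E'
from h import *
p=cv2.imread('pics/top0.png'); c=p[210:285,345:440]; cv2.imwrite('pics/c1.png',cv2.resize(c,None,fx=8,fy=8,interpolation=cv2.INTER_CUBIC))
W=cloud('top',np.load('pics/top0.npy'))
np.set_printoptions(suppress=True,precision=0,linewidth=250)
Z=W[...,2]; print(Z[216:282:3,351:435:3].astype(int))
E
```

```text
[[   1   -3   -2    0    0    0    0   -2    2   -4    2    2    0   -1    0    0    1    0    1    1    0    0   -3   -1   -1   -1   -2   -1]
 [   0    0    0   -2   -2    6    6    0   -2    0    2    0    2    4    0    0   -1    1    1   -1    0    2    0    0    3    1    3    3]
 [   3   -2    0   -1    0    7   10    6    8    7    8    2    0    3    0    0   -1    0    0    0    0   -2    1    0    0    0    0    1]
 [   1    2    1    3    6    5    6   10    9    5    7    9   10   12    8   72   78   74    0    1    1    1   -2    0    2    0    1    0]
 [   0    3   -1    3    7   11    6   10   10   11    7    7    9   10   41   57   77   78    6    5    4    0   -1    0    2    0   -4    1]
 [   0    0    0    0    6    7    7    5    9    8   67    8 1005   10   13   71   75   13   10    6    9    5    9    9    9    0   -2    0]
 [   1    0    0    1   10    9    8    7   10    8   68   71   69   71   71   73   76    7   72   75   76   10    8   10    9    4    0    1]
 [   0    3    4    0    4    9    9    7    9    4   68 1005   70   69   71   73   75   76   76   
[... 1346 characters left out ...]
3    2    0    1    8   11    8    8   12   16   60   77   81   11    7    7    9    8    6   10   76   77    2    0   -4    0]
 [   2    3   -1   -1    0    0    0    0   -2   -1   -1    6    6   13   15    9    8    9    8    7    6    8    9    0    0    2    2    1]
 [   0    0   -1   -1   -1    0    0    3   -1    2    0   -3    2    3    0    4   10   10   10    8    4   12    8    0    0    1    1    0]
 [  -3    2   -1   -5   -4    1    0    0   -2    1    0    1    0    0    1    0    1    0   -1    0    8    6    8    0    0    2   -1    2]
 [   0    1   -1   -2   -3    0   -1    0    0    2    1   -1    0    0    0    0   -1    0   -1    0   -1    2    2    1    2    2   -3   -2]]
```

View pics/c1.png

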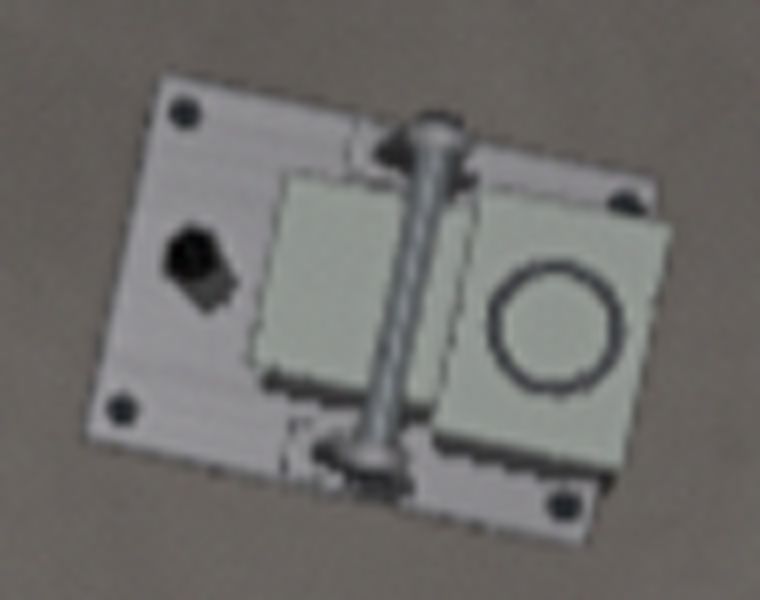

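The enlarged crop shows stand_a's base corners at crop pixels (163,73), (655,180), (585,545) and (88,435). The pin runs from (437,130) to (372,455), the tail is on the left, and the show plate is on the right with its ring up, slightly raised.

```bash
cat >> h.py <<'E'
def at_z(cam,u,v,z):
    a=world(cam,u,v,0.);b=world(cam,u,v,1000.); return a+(b-a)*(z-a[2])/(b[2]-a[2])
f=lambda u,v,z: at_z('top',345+(u+.5)/8-.5,210+(v+.5)/8-.5,z)
E
python3 - <<'E'
from h import *
np.set_printoptions(suppress=True,precision=3)
C=np.array([f(*p,8) for p in[(163,73),(655,180),(585,545),(88,435)]]); print(C,C.mean(0)); print([np.linalg.norm(C[i]-C[i-1]) for i in range(4)])
a=f(437,130,79);b=f(372,455,79);print('pin',a,b,(a+b)/2,np.linalg.norm(a-b))
ex=(C[0]+C[1]-C[2]-C[3])[:2]; ey=(C[0]+C[3]-C[1]-C[2])[:2]
y1=np.arctan2(ex[1],ex[0]); y2=np.arctan2(-ey[0],ey[1]); y3=np.arctan2((a-b)[1],(a-b)[0]); print('yaw',y1,y2,y3)
# tag tilt from the depth of points in the show plate, in stand axes
c=C.mean(0)[:2]; th=(y1+y2)/2; R=np.array([[np.cos(th),-np.sin(th)],[np.sin(th),np.cos(th)]])
P=cloud('top',np.load('pics/top0.npy')).reshape(-1,3); L=np.c_[(P[:,:2]-c)@R,P[:,2]]
m=(abs(L[:,0])<22)&(L[:,1]>-58)&(L[:,1]<-12)&(L[:,2]>50)&(L[:,2]<110); m2=(abs(L[:,0])<22)&(L[:,1]<32)&(L[:,1]>10)&(L[:,2]>50)&(L[:,2]<110)
for k in(m,m2): print(k.sum(),np.polyfit(L[k,1],L[k,2],1),L[k].mean(0))
z=(L[:,2]>55)&(L[:,2]<110)&(abs(L[:,0])<22)&(abs(L[:,1])<70); print('y ext',np.percentile(L[z,1],[1,99]))
ez=np.array([[0,1,0],[1,0,0],[0,0,-1.]])
for s in(1,-1):
    Rt=np.array([[s*-np.sin(th),s*np.cos(th),0],[s*np.cos(th),s*np.sin(th),0],[0,0,-1]]).T@np.eye(3)
    X=np.r_[c+R@[0,24],170]; print(s,np.linalg.det(Rt),ctrl.solve_ik(X,Rt))
E
```

```text
[[ 567.187 -109.733    8.   ]
 [ 535.682 -238.238    8.   ]
 [ 440.501 -216.196    8.   ]
 [ 472.282  -87.225    8.   ]] [ 503.913 -162.848    8.   ]
[np.float64(97.53707445750429), np.float64(132.31075515131627), np.float64(97.70024558523231), np.float64(132.82941477158212)]
pin [ 544.034 -170.888   79.   ] [ 465.067 -152.295   79.   ] [ 504.551 -161.591   79.   ] 81.12577930036677
yaw -0.23021473057059658 -0.24101662597288642 -0.23124255955568962
537 [-0.109 73.031] [ -0.067 -34.962  76.843]
251 [-0.091 72.354] [-0.101 20.988 70.436]
y ext [-58.066  55.097]
1 1.0 [-0.431  0.197  1.742 -0.     1.202 -0.196]
-1 1.0 None
```

Measured against the given sizes, the base is 98 x 132 mm (100 x 136 given), the pin is 81 mm long, and its centre is within 1.5 mm of the base centre. The tag tilt is about 0.1 rad. So the centre is (504,-162) with yaw -0.235. Next I'll close the gripper and press the tail down.

```bash
cat >> h.py <<'E'
th=-.235; c0=np.array([504.2,-162.3]); cs,sn=np.cos(th),np.sin(th)
RT=np.array([[-sn,cs,0],[cs,sn,0],[-0.,0,-1]]).T
def P(y,ztip,x=0): return np.r_[c0+[cs*x-sn*y,sn*x+cs*y],ztip+ctrl.tcp_to_tips]
def st(m=''):
    s=sensors.read_state(); d=s['eef_pos'][:2]-c0
    print(m,'t%.1f'%s['t'],'y %.1f ztip %.1f'%(-sn*d[0]+cs*d[1],s['eef_pos'][2]-ctrl.tcp_to_tips),'F',np.round(s['force'],1),'grip',s['grip_width'])
E
python3 - <<'E'
from h import *
ctrl.gripper_to(0); st('closed'); print(ctrl.tcp_to_tips)
ctrl.move_ptp(P(24,140),RT); st('above')
print(ctrl.move_l(P(24,85),vel=120)); st()
print(ctrl.move_l(P(24,60),vel=40,threshold=8)); st('press')
snap('side','side1'); p=cv2.imread('pics/side1.png')[225:345,230:390]; cv2.imwrite('pics/c2.png',cv2.resize(p,None,fx=5,fy=5,interpolation=cv2.INTER_CUBIC))
E
```

```text
closed t0.9 y 614.4 ztip 231.3 F [ 0.6 -0.6 -0.9] grip 0.08027973538915767
25.0
above t3.6 y 24.8 ztip 140.1 F [-1.1  0.5 -0.8] grip 0.16126261648029194
False
 t4.2 y 24.2 ztip 85.2 F [ 0.1 -0.3  0. ] grip 0.05766874249584202
False
press t5.0 y 24.1 ztip 59.5 F [ 0.1 -0.2 -0.8] grip 0.17118141860911928
```

View pics/c2.png

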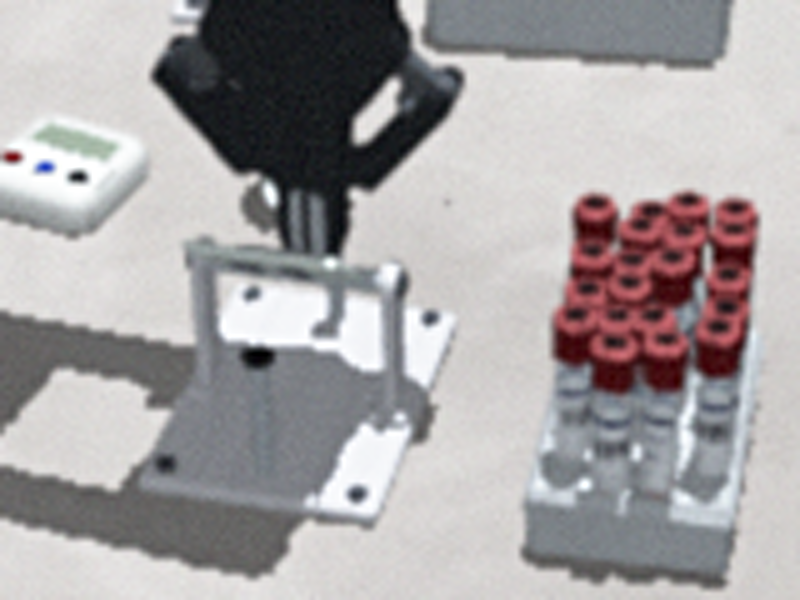

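The side view looks along the tag's plane: the tag is edge-on at about 32-45° (crop pixels (190,250)-(400,280)), with the fingers pressing the tail behind it. That's as expected, so I'll press a bit further and then swing the plate over from the other side.

```bash
python3 - <<'E'
from h import *
print(ctrl.move_l(P(24,51),vel=40,threshold=8)); st('press2')
ctrl.move_l(P(24,150),vel=200); ctrl.move_l(P(-92,150),vel=250)
ctrl.move_l(P(-92,95),vel=150); st('ready')
print(ctrl.move_l(P(-25,95),vel=60,threshold=8)); st('push')
snap('side','side2'); p=cv2.imread('pics/side2.png')[205:345,230:390]; cv2.imwrite('pics/c3.png',cv2.resize(p,None,fx=4,fy=4,interpolation=cv2.INTER_CUBIC))
E
```

```text
False
press2 t5.4 y 24.1 ztip 50.4 F [-0.5  0.3  0.2] grip 0.03892489337654379
ready t7.2 y -90.9 ztip 94.9 F [-0.  -0.2 -0.1] grip 0.02909767894270309
False
push t8.4 y -25.1 ztip 94.8 F [-0.1 -0.4  1.1] grip -0.2958012820962195
```

View pics/c3.png

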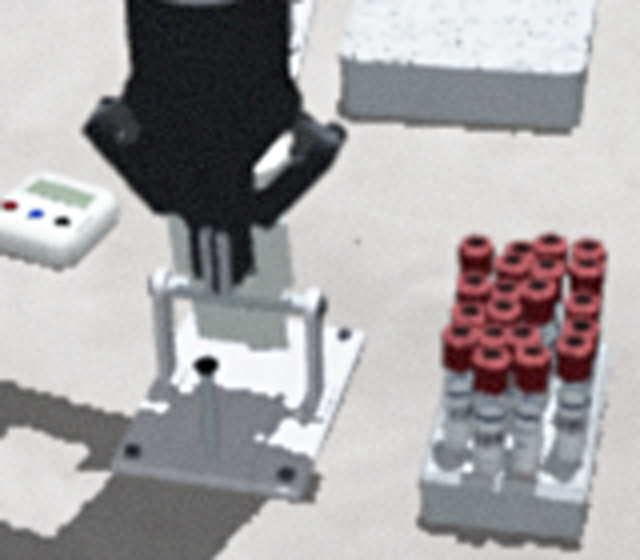

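The show plate now stands at roughly 70° behind the fingers (crop about (240,270)), with its tail below the pin. I'll keep pushing over the top, then press it down from above.

```bash
python3 - <<'E'
from h import *
print(ctrl.move_l(P(34,95),vel=60,threshold=8)); st('over')
ctrl.move_l(P(34,125),vel=150); ctrl.move_l(P(42,125),vel=150)
print(ctrl.move_l(P(42,80),vel=50,threshold=6)); st('down')
print(ctrl.move_l(P(42,68),vel=20,threshold=6)); st('pressed')
ctrl.move_l(P(42,150),vel=200); ctrl.move_l(P(-150,250),vel=350); st('clear')
p,d=snap('top','top1'); W=cloud('top',d).reshape(-1,3)
L=np.c_[(W[:,:2]-c0)@np.array([[cs,-sn],[sn,cs]]),W[:,2]]
m=(abs(L[:,0])<22)&(L[:,1]<57)&(L[:,1]>10)&(L[:,2]>50)&(L[:,2]<130); print(m.sum(),np.polyfit(L[m,1],L[m,2],1))
c=cv2.imread('pics/top1.png')[150:330,170:460]; cv2.imwrite('pics/c4.png',cv2.resize(c,None,fx=2.7,fy=2.7,interpolation=cv2.INTER_CUBIC))
E
```

```text
False
over t9.6 y 34.0 ztip 94.9 F [1.1 0.6 0.4] grip -0.013912260838408155
False
down t11.3 y 41.9 ztip 80.2 F [-0.6 -0.4  0.4] grip -0.033263139203644175
True
pressed t11.7 y 42.0 ztip 72.5 F [-1.  -0.3  5.3] grip -0.14266178505255783
clear t13.1 y -148.5 ztip 247.4 F [-0.5  0.6  0.4] grip 0.015874506841371226
535 [9.29410219e-03 7.27544095e+01]
```

View pics/c4.png

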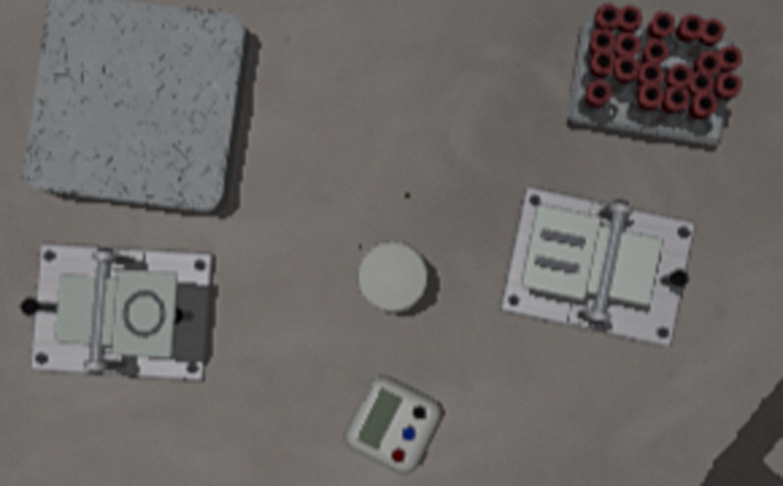

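The crop shows stand_a's plate lying level on the left (+y) rest with the two bars up, at (560,250). The slope fit gives 0.01 rad, and the press stopped at 72.5 mm with 5 N, which is where the plate's top should be when it lies flat. stand_b's tag, the cup, the timer, the rack and the tray haven't moved, and the arm is clear.

```bash
python3 -c "
from plant import ctrl
print(ctrl.finish_job())"
```

```text
the job is handed in; nothing more can be done
None
```

The tag in front of the tube rack now lies flat on its far rest with the two-bar face up, nothing else was moved, and I handed the job in at about 13 s of the 38 s allowed.

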